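# Fit the keyed arbor into the trimming spindle against its ejector

## Robot

A 6-joint arm with a two-finger parallel gripper is mounted at the origin on the work surface. World frame = base frame: x ahead of the robot, y to its left, z up, the work surface at z = 0. Lengths are in m, angles in rad, forces in N, time in s.
With the tool pointing down it reaches from about 0.375 to 0.9 m from the base axis. Payload 3.1 kg.
Tool frame: the origin (TCP) lies between the finger pads, 19 mm behind the fingertips; this is the grasp point; z points along the fingers, y is the line along which they close (so a half turn about z gives the same grasp; the last joint's range is limited). The gripper opens to 87 mm and grips with 3 to 60 N. Pads are 19 mm wide; open, the fingers measure 117 mm over their backs; the gripper's body (75 mm by 190 mm) begins 51 mm behind the grasp point.
Start: joints at [1.095, 0.527, 1.433, -0, 1.181, -0.178], TCP at [0.183, 0.598, 0.241] pointing down, gripper open.
Joint ranges: [-3.08, 3.08], [-0.75, 2.2], [0.22, 2.44], [-1.43, 4.57], [0, 2.65], [-2.85, 2.85]. Speed limits (rad/s): [2.79, 2.79, 3.14, 3.14, 3.14, 3.14].

## Interface

Orientations are given as a unit quaternion [x, y, z, w].
In Python, from rig import get_obs, camera, hand_in, cut_out gives the robot as it stands.
- The arm moves only by the tool step_arm, never from a script. Its argument "rows" is a list of rows, each a list of 6 numbers: the shift along the world's x, y, z in m, then the turn, a rotation vector about the world's x, y, z in degrees. A call has 1 to 12 rows; each row shifts and turns the commanded pose from where the row before left it; what a row does not reach is not made up. A row lasts 1/8 s, in which the tool goes at most 62.5 mm and 10.7 degrees, less where a joint would pass 70% of its speed; a pose out of reach is approached as far as the arm can. A call is refused whole if a number of a shift passes 0.0625 or a number of a turn 10.7, either way. A call with a gripper value outside its range is refused whole. "jaw" is the finger opening in m, from 0 to 0.087, set as the call begins (left out, the last holds). The fingers move at their own pace and stop on an object; "squeeze" is the grip in N (left out, the last holds). Time passes only in rows, so rows that do not move let the fingers close. It gives the time, the measured TCP pose, the force, the opening and the grip force at its end, in the units of the state.
- get_obs(): the state, without advancing time (a new reading comes with each control period).
- camera(name): name is "scene" or "top" or "wrist"; returns a dict with "pixels" (400x640x3 uint8, blue, green, red), "depth" (400x640 float32, m along the optical axis (not along the pixel's ray), 0 where there is no reading), "fov_y" (degrees; the focal length in pixels is half the picture's height over the tangent of half this angle, whatever the lens; pixels are square), "cx", "cy" (the principal point, pixels), "extrinsics" (4x4, takes a point from camera to world coordinates); the wrist camera has in their place "mount" (4x4, takes a point from camera to tool coordinates, whose origin is the TCP and whose axes are the flange's). Camera axes: x right, y up, looking along -z (the intrinsics and any distortion apply to the point x, -y, -z); pixel columns grow to the right and rows downward; lengths in m; the calibration is good to about 2 mm. A picture is of the moment at which its call begins: read the wrist's pose just before it.
- hand_in(): hands the job in; it is judged then, once.
Trained networks look in the newest picture that a camera, given by its name, has taken for a name from the list of things; names that differ only in an ending like _2 or _b are one class to them, and where a whole thing is asked for, a point or a joint stands for the part that bears it (a point fixed in the world has none). Each returns a list of dicts, best first, with "confidence" (0 to 1); they miss things now and then, are a little off and sometimes report something else, mostly with a low value. They report only what shows in the picture. A call takes as long as a camera call.
- cut_out(label, camera): "region" (400x640 bool, what is visible of it) and "extent" ([centre column, centre row, width, height] in pixels, round what is visible of it).
The state is a dict: "time": time; "q": joint angles; "joint_velocities": joint speeds; "joint_torque": joint torques, N m; "position": TCP position; "tool_rot": TCP orientation; "ft_force": force on the tool from outside, world axes, zero at the start; "moment": the same for the moment, N m; "grip_width": finger opening in m; "grip_force": force on a finger pad.
Only numpy, scipy, OpenCV 4.12 (cv2) and the standard library are available. Lean on these libraries where they do the work, as an engineer would, in place of code of your own. Each camera call takes 0.05 s, during which the arm holds its last target. There are 200 camera calls.

## Task

Turn the black bar knob on the spindle fixture anticlockwise until it clicks past its detent and the shutter has swung fully clear of the bore. Then lift the keyed arbor (square head, lug on its flange) out of its wooden rest, put its shaft in the hub and, with the key resting on the hub face, turn it until the key slips into the keyway, and push on against the ejector spring until the flange lies fully home on the hub. Finish while still gripping the arbor by its head and holding it pressed home; leave the round-headed mandrel and the other things on the bench where they are.

Things in the scene. Friction and masses are not known exactly. Their poses are not given: they have to be found in the camera images.
- hub: Fixed spindle fixture, placed anew and turned up to 0.3 rad each time. Origin at table level on the bore's vertical axis, x pointing away from the robot. Grey base plate 125 x 235 mm, 12 mm thick, from -70 to +165 mm along y; aluminium hub 104 mm across, top 62 mm above the table, with an eight-sided steel insert (52 mm) in its middle. The shutter's pivot is 105 mm from the bore along +y.
- hub_mouth (a point): Centre of the bore in the hub's top face, 62 mm above the table; axes as the hub. The bore is 22 mm wide. One keyway, 9 mm wide, out to 17 mm from the axis and as deep as the bore, opens off it in the top face.
- keyway_middle (a point): Not the keyway, only the middle of where it may be: on the hub face 14 mm from the bore's axis along hub +x. The real keyway lies up to 0.6 rad about the axis either side of this, not reported. See it from above once the shutter is open, or feel: press the key on the face with 5 to 8 N and turn; it drops within about 0.09 rad of true; then ease the turn so it does not bind.
- ejector (a joint): Sprung brass ejector in the bore: 0 at rest (its top 28 mm below the mouth), 0.012 m pressed down when the arbor is fully home, stop at 0.015. The shaft tip meets it 12 mm before home; it pushes up with 5 N at first and 11 N at home, so an arbor that is not pressed stands 12 mm proud.
- knob_grip (a point): Point on the vertical axis of the black bar knob on the shutter's pivot, 8 mm below the knob's top (top 106 mm above the table, grip point 98 mm). The bar is 14 mm thick along this point's x, 44 mm long along its y, 34 mm tall. It turns with the shutter; below the bar, 73 mm above the table, is a round boss and the shutter arm.
- shutter (a joint): Angle of shutter and knob, rad. 0 (start): shutter (arm 26 mm wide, 4 mm thick, ending in a 40 mm disc, underside 66 mm above the table) over the bore. 1.4: end stop, arm swung clear, pointing to hub +x. Grows anticlockwise seen from above. A sprung over-centre detent resists up to 0.7 rad (about 0.15 N m) and then snaps it on to 1.4.
- arbor: Keyed arbor, about 0.33 kg, standing upright in a wooden rest. Origin on its axis in the flange's underside; z up. Flange 60 mm across, 8 mm thick, with a lug (8 mm wide, out to 38 mm) on its +x side; square head 28 x 28 mm (sides along x and y), 8 to 44 mm above the origin. Shaft below 20 mm across, 40 mm long, tip tapered over 4 mm. Fully home, the origin is at point hub_mouth.
- arbor_head (a point): Point on the arbor's axis, 30 mm above its origin, inside the square head: where to grip it (the fingertips then clear the flange by 3 mm).
- key_foot (a point): Lower end of the arbor's key, 26 mm below its origin, 12 mm from the axis on the +x side, under the lug. Key 6 mm wide, out to 14.5 mm from the axis, along the upper 26 mm of the shaft; the lowest 14 mm of shaft is a plain round pilot. With the key resting on the hub face the arbor's origin is 26 mm above the mouth.
- rest_a: Wooden rest, 66 x 66 mm, 46 mm tall, with a 40 mm square well; carries the keyed arbor. Origin at table level under its centre. The two rests change places at random.
- rest_b: Same kind of rest; carries the round-headed mandrel.
- mandrel: Plain mandrel to leave alone: same shaft and flange as the arbor, but no key, no lug and a round 24 mm head. Origin in the underside of its flange.
- tin: White tin of pins, 100 x 140 x 45 mm, leave alone. Origin under its centre.
- cap_stack: Stack of four orange rubber caps, 44 mm across, 32 mm tall, leave alone. Origin under its centre.
- spare_ring: Loose aluminium ring, 90 mm across, 18 mm tall, leave alone. Origin under its centre.

How it is judged:
On the way, in this order (a step that is already met when the one before it is completed fails the run):
1. the knob has clicked past its detent and the shutter is clear (value of joint shutter above 1.2 rad), for 0.2 s.
2. the arbor is lifted out of its rest (height (world z) of arbor above 0.088 m and contact force between the fingers and arbor above 2 N), for 0.1 s.
3. the arbor's pilot is in the bore (horizontal distance between arbor and hub_mouth below 0.004 m and z of arbor in the frame of hub_mouth below 0.036 m), for 0.1 s.
At the end, for the whole second after the job is handed in: The arbor is upright (0.06 rad), on the bore axis (3 mm), flange within 3.5 mm of the hub face, held at rest against the ejector by fingers gripping its head (over 5 N, TCP within 22 mm of the grip point); shutter still open (over 1.2 rad) (z of arbor in the frame of hub_mouth below 0.0035 m and horizontal distance between arbor and hub_mouth below 0.003 m and angle between arbor's own z axis and vertical below 0.06 rad and contact force between the fingers and arbor above 5 N and distance between the grasp point and arbor_head below 0.022 m and value of joint shutter above 1.2 rad and linear speed of arbor below 0.02 m/s); the arm keeps its last pose, push and grip.
It fails at once if another thing on the bench is moved by more than 30 mm (distance of any of mandrel, tin, cap_stack, spare_ring from where it was at the start of the episode above 0.03 m).
It also fails if it takes over 64 s, if anything falls off the work surface, if the arm or the gripper's body presses on something with over 40 N, if the wrist force passes 120 N, or if a joint passes its speed limit or range.

## Working session

There is one attempt and no reset: what is moved stays moved. The work goes in short steps, Python scripts to look and compute and a tool call to move; the robot and the scene stay as the last step left them, time stands still between calls to the robot, and variables do not carry over. Pictures are saved under pics/ and viewed, at most 10 in all, crops included, and the job is handed in when it is done.

Besides the shell and the picture viewer there is one more tool, called after ">>>" as name(argument=value, ...), one argument or row to a line, values as JSON. step_arm: Moves the arm, as the interface text tells. Its arguments: {"type":"object","properties":{"rows":{"type":"array"},"jaw":{"type":"number"},"squeeze":{"type":"number"}},"required":["rows"]}

```bash
mkdir -p pics
cat > h.py <<'E'
import numpy as np, cv2
from rig import *
from scipy.spatial.transform import Rotation as R
def snap(n):
    o=get_obs(); c=camera(n)
    if 'extrinsics' in c: E=np.array(c['extrinsics'])
    else:
        T=np.eye(4);T[:3,:3]=R.from_quat(o['tool_rot']).as_matrix();T[:3,3]=o['position'];E=T@np.array(c['mount'])
    c['E']=E; c['f']=200/np.tan(np.radians(c['fov_y'])/2); return c
def pts(c,u,v,d=None):
    u=np.asarray(u);v=np.asarray(v)
    if d is None:d=c['depth'][v.astype(int),u.astype(int)]
    p=np.stack([(u-c['cx'])/c['f']*d,-(v-c['cy'])/c['f']*d,-d],-1)
    return p@c['E'][:3,:3].T+c['E'][:3,3]
def atz(c,u,v,z):
    a=pts(c,u,v,np.ones(np.shape(u))); o=c['E'][:3,3]; r=a-o
    return o+r*((z-o[2])/r[...,2])[...,None]
E
python3 - <<'E'
from h import *
np.set_printoptions(precision=4,suppress=True)
print(get_obs())
for n in ['top','scene']:
    c=snap(n); cv2.imwrite(f'pics/{n}0.png',c['pixels']); print(n,{k:v for k,v in c.items() if k not in('pixels','depth')})
    for l in ['hub','knob_grip','shutter','arbor','mandrel','rest_a','tin','cap_stack','spare_ring']:
        for r in cut_out(l,n)[:2]:
            m=r['region']&(c['depth']>0); v,u=np.nonzero(m)
            if len(v)==0: continue
            P=pts(c,u,v); 
            print(l,round(r['confidence'],2),np.round(r['extent']),'med',np.median(P,0),'zmax',np.percentile(P[:,2],98))
E
```

```text
{'time': 0.0, 'q': array([ 1.0955,  0.5284,  1.4339, -0.    ,  1.1814, -0.1785]), 'joint_velocities': array([-0.0003, -0.0001,  0.0003, -0.0002,  0.0016, -0.0006]), 'joint_torque': array([ -0.0001, -44.0043, -17.6591,   0.063 ,   0.0583,  -0.0002]), 'position': array([0.1824, 0.5971, 0.2403]), 'tool_rot': array([ 0.1478,  0.989 , -0.001 , -0.0003]), 'ft_force': array([-0.0644, -1.0688,  0.2572]), 'moment': array([0.0133, 0.001 , 0.0233]), 'grip_force': 0.0, 'grip_width': 0.08703864351392068}
top {'fov_y': 53.84253059723725, 'cx': 320.2723149185165, 'cy': 203.0844294507428, 'extrinsics': array([[ 0.0109,  0.9979, -0.0631,  0.4163],
       [-0.9999,  0.0107, -0.0029,  0.0531],
       [-0.0022,  0.0632,  0.998 ,  0.9128],
       [ 0.    ,  0.    ,  0.    ,  1.    ]]), 'E': array([[ 0.0109,  0.9979, -0.0631,  0.4163],
       [-0.9999,  0.0107, -0.0029,  0.0531],
       [-0.0022,  0.0632,  0.998 ,  0.9128],
       [ 0.    ,  0.    ,  0.    ,  1.    ]]), 'f': np.float64(393.85916806364577)}
knob_grip 0.59 [334. 190.  69.  24.] med [0.4981 0.0243 0.0708] zmax 0.10768970689506582
shutter 0.8
[... 2095 characters left out ...]
5 [193. 226.  32.  27.] med [ 0.5071 -0.2181  0.0296] zmax 0.04901913831951185
rest_a 0.66 [182. 273.  45.  43.] med [ 0.6596 -0.195   0.0307] zmax 0.04950942378653891
tin 0.84 [437. 233.  67.  47.] med [0.4748 0.3418 0.0229] zmax 0.048261558215926904
tin 0.6 [301. 216.  66.  23.] med [0.5026 0.0529 0.0732] zmax 0.1091352059252664
cap_stack 0.73 [260. 202.  14.  18.] med [ 0.4017 -0.0781  0.03  ] zmax 0.036560733335967065
cap_stack 0.46 [193. 212.  27.  25.] med [ 0.4861 -0.2238  0.0568] zmax 0.0932476508947831
spare_ring 0.81 [391. 202.  36.  25.] med [0.3739 0.2462 0.0192] zmax 0.023129680096346292
spare_ring 0.63 [180. 262.  31.  36.] med [ 0.6425 -0.2065  0.0581] zmax 0.09345597602415671
```

Run:
```python
from h import *
im=cv2.imread('pics/top0.png')[100:290,260:520]
cv2.imwrite('pics/v1.png',cv2.resize(im,None,fx=3,fy=3,interpolation=cv2.INTER_CUBIC))
```

```text
(no output)
```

View pics/v1.png

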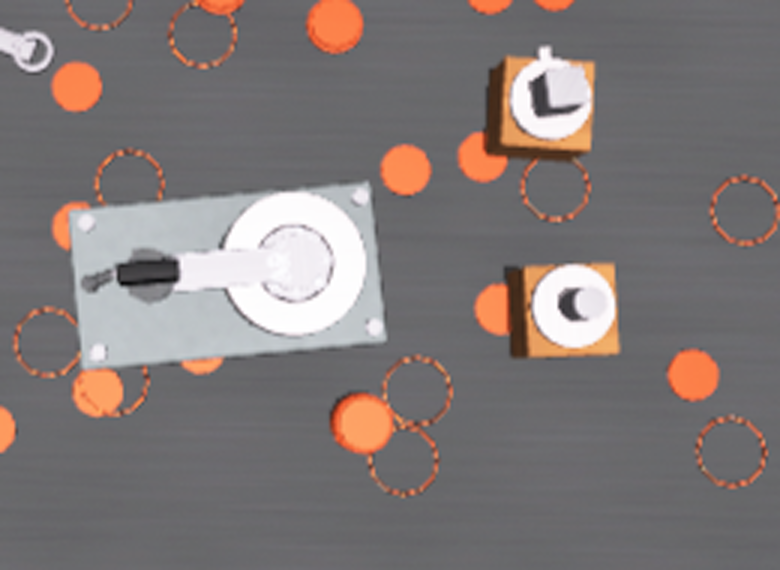

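Run:
```python
from h import *
np.set_printoptions(precision=4,suppress=True)
V,U=np.mgrid[0:400,0:640]
for n in ['top','scene']:
    c=snap(n); P=pts(c,U,V); ok=c['depth']>0
    def sel(x0,x1,y0,y1,z0,z1): 
        m=ok&(P[...,0]>x0)&(P[...,0]<x1)&(P[...,1]>y0)&(P[...,1]<y1)&(P[...,2]>z0)&(P[...,2]<z1); return P[m]
    def rect(S): 
        r=cv2.minAreaRect((S[:,:2]*1000).astype(np.float32)); return np.round(r[0],1),np.round(r[1],1),round(r[2],1),'z',np.median(S[:,2]),len(S)
    print(n,'knob',rect(sel(.4,.6,.0,.2,.098,.13)))
    print('head',rect(sel(.56,.7,-.28,-.12,.085,.12)))
    print('mandrel',rect(sel(.4,.55,-.3,-.15,.085,.12)))
    for nm,b in [('hub',(.4,.6,-.12,.06,.057,.068)),('flangeA',(.56,.7,-.28,-.12,.0505,.062)),('restA',(.56,.7,-.28,-.12,.042,.05))]:
        S=sel(*b); print(nm,rect(S), cv2.minEnclosingCircle((S[:,:2]*1000).astype(np.float32)))
    S=sel(.55,.72,-.3,-.1,.03,.12); print(np.histogram(S[:,2],bins=18,range=(.03,.12)))
    S=sel(.35,.65,-.15,.25,.008,.018); print('plate',rect(S))
    S=sel(.35,.65,-.15,.25,.067,.09); print('shutter',rect(S))
```

```text
top knob (array([493.9,  79. ]), array([14. , 42.3]), 5.6, 'z', np.float64(0.10607706434595188), 147)
head (array([ 629. , -214.2]), array([28.9, 28.3]), 7.5, 'z', np.float64(0.08997760169300062), 181)
mandrel (array([ 475.7, -229.4]), array([21.9, 22. ]), 48.6, 'z', np.float64(0.0906753073930987), 106)
hub (array([507.9, -17. ]), array([120.7, 103.3]), 67.8, 'z', np.float64(0.062385040530701374), 1301) ((498.8282165527344, -8.486957550048828), 68.79209899902344)
flangeA (array([ 631.4, -215. ]), array([58.6, 64.4]), 72.2, 'z', np.float64(0.0543525659860134), 348) ((632.8192138671875, -216.63986206054688), 34.54230880737305)
restA (array([ 627.3, -214.7]), array([66.8, 67.1]), 86.6, 'z', np.float64(0.046256922569071324), 307) ((626.7548217773438, -214.36846923828125), 45.726234436035156)
(array([ 33,  34,  90, 228, 235, 112,  13,  14,  16,  17,  14,  91,  90,
         0,   0,   0,   0,   0]), array([0.03 , 0.035, 0.04 , 0.045, 0.05 , 0.055, 0.06 , 0.065, 0.07 ,
       0.075, 0.08 , 0.085, 0.09 , 0.095, 0.1  , 0.105, 0.11 , 0.115,
       0.12 ]))
plate (array([461.3,  76.3]), array([2
[... 728 characters left out ...]
65392), 366) ((634.271484375, -211.67205810546875), 38.133636474609375)
restA (array([ 631.9, -212.9]), array([67.7, 72.8]), 86.8, 'z', np.float64(0.047559276783412985), 276) ((629.048828125, -212.3798065185547), 45.8984260559082)
(array([ 77,  77,  63, 237, 114, 256,  26,  35,  30,  31,  33,  38, 141,
         0,   0,   0,   0,   0]), array([0.03 , 0.035, 0.04 , 0.045, 0.05 , 0.055, 0.06 , 0.065, 0.07 ,
       0.075, 0.08 , 0.085, 0.09 , 0.095, 0.1  , 0.105, 0.11 , 0.115,
       0.12 ]))
plate (array([467.3,  78.2]), array([186.2, 351.1]), 6.2, 'z', np.float64(0.014174433435600431), 2485)
shutter (array([519. ,  22.5]), array([157.5,  72.7]), 87.5, 'z', np.float64(0.07270742184429357), 637)
```

>>> step_arm(
  rows=[
    [0.026,-0.043,0,0,0,-5.6],
    [0.026,-0.043,0,0,0,-5.6],
    [0.026,-0.043,0,0,0,-5.6],
    [0.026,-0.043,0,0,0,-5.6],
    [0.026,-0.043,0,0,0,-5.6],
    [0.026,-0.043,0,0,0,-5.6],
    [0.026,-0.043,0,0,0,-5.6],
    [0.026,-0.043,0,0,0,-5.6],
    [0.026,-0.043,0,0,0,-5.6],
    [0.026,-0.043,0,0,0,-5.6],
    [0.026,-0.043,0,0,0,-5.6],
    [0.026,-0.043,0,0,0,-5.6],
  ],
  jaw=0.045,
)

```text
time: 2.6
position: [0.4957, 0.0801, 0.2415]
tool_rot: [0.672, 0.741, 0.0, 0.0]
ft_force: [0.7, -0.6, 0.2]
grip_width: 0.0449
grip_force: 0.0
```

```bash
cat >> h.py <<'E'
np.set_printoptions(precision=4,suppress=True)
V,U=np.mgrid[0:400,0:640]
def cloud(c):
    P=pts(c,U,V); P[c['depth']<=0]=np.nan; return P
def sel(P,x0,x1,y0,y1,z0,z1):
    lo=np.array([x0,y0,z0]);hi=np.array([x1,y1,z1]); return P[((P>lo)&(P<hi)).all(-1)]
def rect(S):
    r=cv2.minAreaRect((S[:,:2]*1000).astype(np.float32)); return np.round(r[0],1),np.round(r[1],1),round(r[2],1),'z',round(float(np.median(S[:,2])),4),len(S)
def yaw():
    r=R.from_quat(get_obs()['tool_rot']).as_matrix(); return np.degrees(np.arctan2(r[1,1],r[0,1])), r[:,2]
E
python3 - <<'E'
from h import *
o=get_obs();print(o['position'],yaw(),o['q'],o['time'],o['ft_force'])
c=snap('wrist');print(c['mount'],c['fov_y'],c['E'][:3,3])
P=cloud(c); cv2.imwrite('pics/w0.png',c['pixels'])
print('knob',rect(sel(P,.44,.56,.0,.15,.098,.13)))
S=sel(P,.42,.62,-.12,.03,.057,.0645);print('hub',rect(S),len(S))
E
```

```text
[0.4957 0.0801 0.2415] (np.float64(5.5963779013838115), array([ 0.0008,  0.0001, -1.    ])) [-0.0628  0.3623  1.736   0.0002  1.0425 -0.1605] 2.6 [ 0.675  -0.6242  0.2208]
[[-0.      0.9662  0.2576  0.0703]
 [ 1.      0.0002 -0.0006  0.0008]
 [-0.0006  0.2576 -0.9662 -0.1428]
 [ 0.      0.      0.      1.    ]] 70.0669277830434 [0.4895 0.1501 0.3843]
knob (array([495.3,  81. ]), array([13.3, 44.5]), 5.7, 'z', 0.105, 585)
hub (array([507.2, -23.6]), array([ 95.4, 101. ]), 3.9, 'z', 0.061, 2042) 2042
```

View pics/w0.png

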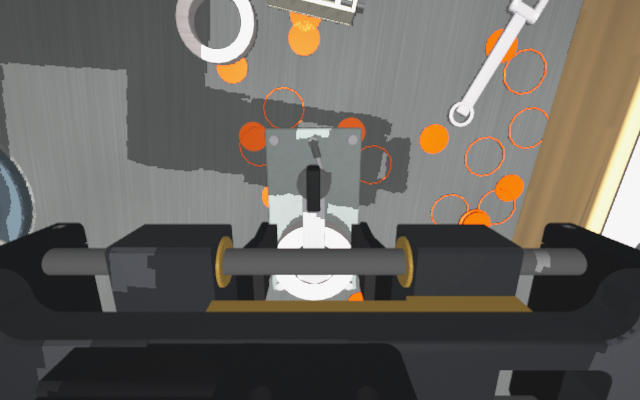

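>>> step_arm(
  rows=[
    [0,0,-0.03,0,0,0],
    [0,0,-0.03,0,0,0],
    [0,0,-0.03,0,0,0],
    [0,0.001,-0.03,0,0,0],
    [0,0,-0.015,0,0,0],
    [0,0,-0.008,0,0,0],
  ],
)

```text
time: 3.4
position: [0.4948, 0.0827, 0.0978]
tool_rot: [0.67, 0.742, -0.0, -0.0]
ft_force: [0.8, 0.3, -0.1]
grip_width: 0.0445
grip_force: 0.0
```

>>> step_arm(
  rows=[
    [0,0,0,0,0,0],
    [0,0,0,0,0,0],
    [0,0,0,0,0,0],
    [0,0,0,0,0,0],
  ],
  jaw=0.0,
  squeeze=30,
)

```text
time: 3.9
position: [0.4947, 0.0826, 0.0988]
tool_rot: [0.67, 0.742, 0.0, 0.0]
ft_force: [1.1, -0.4, 4.8]
grip_width: 0.0135
grip_force: 30.0
```

>>> step_arm(
  rows=[
    [0,0,0,0,0,8],
    [0,0,0,0,0,8],
    [0,0,0,0,0,8],
    [0,0,0,0,0,8],
    [0,0,0,0,0,8],
    [0,0,0,0,0,8],
    [0,0,0,0,0,8],
    [0,0,0,0,0,8],
    [0,0,0,0,0,8],
    [0,0,0,0,0,7],
    [0,0,0,0,0,0],
  ],
)

```text
time: 5.28
position: [0.4931, 0.081, 0.0988]
tool_rot: [0.044, 0.999, -0.001, -0.002]
ft_force: [-3.6, -8.8, 5.1]
grip_width: 0.0137
grip_force: 30.0
```

>>> step_arm(
  rows=[
    [0,0,0,0,0,0],
    [0,0,0,0,0,0],
    [0,0,0,0,0,0],
    [0,0,0.035,0,0,0],
    [0,0,0.035,0,0,0],
    [0.025,-0.035,0.006,0,0,0],
    [0.025,-0.035,0,0,0,0],
    [0.024,-0.035,0,0,0,0],
    [0,0,0,0,0,0],
    [0,0,0,0,0,0],
  ],
  jaw=0.06,
)

```text
time: 6.52
position: [0.5678, -0.0218, 0.1738]
tool_rot: [0.046, 0.999, 0.0, -0.001]
ft_force: [-0.2, -0.4, 0.5]
grip_width: 0.06
grip_force: 0.0
```

Run:
```python
from h import *
o=get_obs();print(o['position'],yaw(),o['q'],o['time'],o['ft_force'])
c=snap('wrist');P=cloud(c); np.savez('w1.npz',P=P,pix=c['pixels'],E=c['E'],f=c['f'],cx=c['cx'],cy=c['cy'],d=c['depth'])
S=sel(P,.42,.62,-.12,.05,.057,.0655);print('hub',rect(S))
# orthographic view of plane z=.062, 0.2mm/px
g=np.arange(-.04,.04,.0001333)
X,Y=np.meshgrid(.507+g,-.024+g,indexing='ij')
Q=np.stack([X,Y,np.full_like(X,.062)],-1)
q=(Q-c['E'][:3,3])@c['E'][:3,:3]
mu=(c['f']*q[...,0]/-q[...,2]+c['cx']).astype(np.float32); mv=(-c['f']*q[...,1]/-q[...,2]+c['cy']).astype(np.float32)
o=cv2.remap(c['pixels'],mu,mv,cv2.INTER_CUBIC)[::-1,::-1]
cv2.imwrite('pics/orth.png',o)
```

```text
[ 0.5678 -0.0218  0.1738] (np.float64(84.78157456744913), array([-0.0019,  0.0009, -1.    ])) [-0.2352  0.5399  1.6412  0.0005  0.9625 -1.7152] 6.525 [-0.2408 -0.3934  0.5021]
hub (array([506.4, -24. ]), array([102.8, 103. ]), 87.5, 'z', 0.0612, 10292)
```

View pics/orth.png

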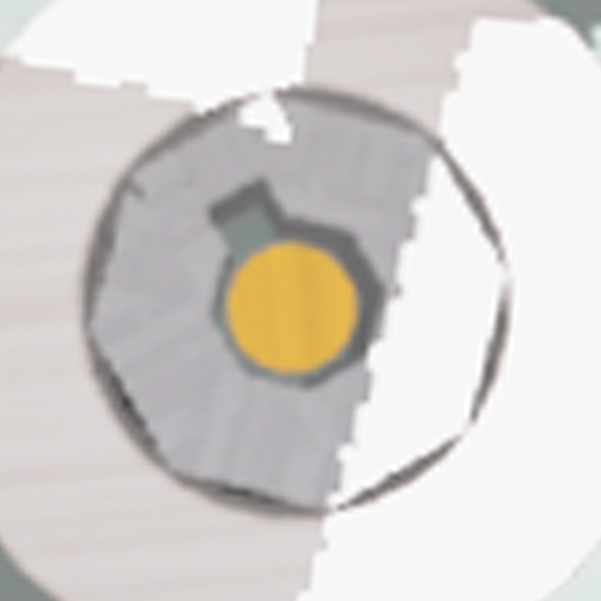

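>>> step_arm(
  rows=[
    [0.023,-0.038,0.006,0,0,2.2],
    [0.023,-0.038,0.006,0,0,2.2],
    [0.023,-0.038,0.006,0,0,2.2],
    [0.023,-0.038,0.006,0,0,2.2],
    [0.023,-0.038,0.006,0,0,2.2],
    [0,0,0,0,0,0],
    [0,0,0,0,0,0],
  ],
)

```text
time: 7.45
position: [0.6826, -0.2104, 0.2035]
tool_rot: [-0.051, 0.999, 0.001, -0.001]
ft_force: [-0.3, -0.3, -0.7]
grip_width: 0.0602
grip_force: 0.0
```

Run:
```python
from h import *
o=get_obs();print(o['position'],yaw(),o['q'],o['time'],o['ft_force'])
c=snap('wrist');P=cloud(c)
print('head',rect(sel(P,.58,.68,-.26,-.16,.085,.12)))
print('flange',rect(sel(P,.58,.68,-.26,-.16,.0515,.058)))
print('rest',rect(sel(P,.58,.68,-.26,-.16,.042,.049)))
t=snap('top');T=cloud(t);print('shutter',rect(sel(T,.44,.68,0,.15,.066,.09)))
g=np.arange(-.05,.05,.0002)
X,Y=np.meshgrid(.63+g,-.213+g,indexing='ij')
def orth(z):
    Q=np.stack([X,Y,np.full_like(X,z)],-1); q=(Q-c['E'][:3,3])@c['E'][:3,:3]
    mu=(c['f']*q[...,0]/-q[...,2]+c['cx']).astype(np.float32); mv=(-c['f']*q[...,1]/-q[...,2]+c['cy']).astype(np.float32)
    return cv2.remap(c['pixels'],mu,mv,cv2.INTER_CUBIC)[::-1,::-1]
cv2.imwrite('pics/orthA.png',np.hstack([orth(.0545)[:,:390],orth(.0905)[:,:390]]))
```

```text
[ 0.6826 -0.2104  0.2035] (np.float64(95.83609748924742), array([-0.0025,  0.0019, -1.    ])) [-0.4552  0.6907  1.2172  0.0007  1.2369 -2.1281] 7.45 [-0.2576 -0.2928 -0.7341]
head (array([ 631.2, -212.9]), array([27.4, 27.9]), 6.0, 'z', 0.0891, 990)
flange (array([ 631.1, -213.1]), array([59.1, 58.9]), 51.1, 'z', 0.0533, 1800)
rest (array([ 629.3, -213.1]), array([66.2, 66.1]), 86.5, 'z', 0.0453, 1379)
shutter (array([0., 0.]), array([0., 0.]), 0.0, 'z', nan, 0)
  return _methods._mean(a, axis=axis, dtype=dtype,
  ret = ret.dtype.type(ret / rcount)
```

View pics/orthA.png

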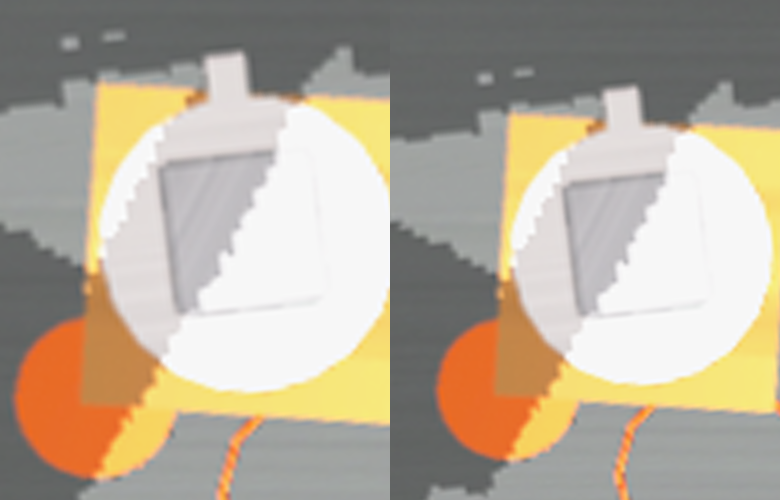

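>>> step_arm(
  rows=[
    [-0.026,-0.0013,0,0,0,0.3],
    [-0.0255,-0.0012,-0.025,0,0,0],
    [0,0,-0.03,0,0,0],
    [0,0,-0.03,0,0,0],
    [0,0,-0.025,0,0,0],
    [0,0,-0.0175,0,0,0],
    [0,0,0,0,0,0],
  ],
)

```text
time: 8.43
position: [0.6311, -0.2135, 0.0754]
tool_rot: [-0.054, 0.999, 0.001, -0.001]
ft_force: [-0.6, -0.3, -0.4]
grip_width: 0.0597
grip_force: 0.0
```

Run:
```python
from h import *
o=get_obs();print(o['position'],yaw(),o['ft_force'])
c=snap('scene');P=cloud(c);print('shutter',rect(sel(P,.44,.68,0,.17,.067,.09)),'knob',rect(sel(P,.44,.6,0,.17,.1,.12)))
```

```text
[ 0.6311 -0.2135  0.0754] (np.float64(96.14242113052876), array([-0.0031,  0.0017, -1.    ])) [-0.6073 -0.2661 -0.3802]
shutter (array([548.3,  49.9]), array([ 91.7, 141. ]), 87.2, 'z', 0.0725, 649) knob (array([496.1,  80.8]), array([13.8, 45.8]), 85.7, 'z', 0.1079, 105)
```

>>> step_arm(
  rows=[
    [0,0,0,0,0,0],
    [0,0,0,0,0,0],
    [0,0,0,0,0,0],
    [0,0,0,0,0,0],
    [0,0,0,0,0,0],
    [0,0,0.02,0,0,0],
    [0,0,0.02,0,0,0],
    [0,0,0.02,0,0,0],
    [0,0,0.02,0,0,0],
    [0,0,0,0,0,0],
  ],
  jaw=0.0,
  squeeze=45,
)

```text
time: 9.72
position: [0.6338, -0.2158, 0.1599]
tool_rot: [-0.053, 0.999, -0.002, 0.003]
ft_force: [0.3, -0.0, -4.4]
grip_width: 0.0278
grip_force: 44.9
```

>>> step_arm(
  rows=[
    [-0.0212,0.032,0,0,0,4.1],
    [-0.0212,0.032,0,0,0,4.1],
    [-0.0212,0.032,0,0,0,4.1],
    [-0.0212,0.032,0,0,0,4.1],
    [-0.0212,0.032,0,0,0,4.1],
    [-0.0212,0.032,0,0,0,4.1],
    [0,0,0,0,0,0],
    [0,0,0,0,0,0],
  ],
)

```text
time: 10.72
position: [0.5059, -0.0232, 0.157]
tool_rot: [-0.265, 0.964, -0.001, 0.001]
ft_force: [-0.0, -0.4, -3.8]
grip_width: 0.0271
grip_force: 44.9
```

Run:
```python
from h import *
o=get_obs();print(o['position'],yaw(),o['q'],o['ft_force'],o['moment'])
c=snap('wrist');cv2.imwrite('pics/w2.png',c['pixels']);P=cloud(c)
p=o['position']
print('flange',rect(sel(P,p[0]-.06,p[0]+.06,p[1]-.06,p[1]+.06,p[2]-.027,p[2]-.015)))
s=snap('scene');S=cloud(s);print('scene head',rect(sel(S,p[0]-.06,p[0]+.06,p[1]-.06,p[1]+.06,p[2]-.03,p[2]-.018)))
a=c['pixels'][60:400,120:520]; cv2.imwrite('pics/w2.png',np.hstack([a,s['pixels'][60:400,120:520]]))
```

```text
[ 0.5059 -0.0232  0.157 ] (np.float64(120.70099178516648), array([ 0.0018, -0.0008, -1.    ])) [-0.2666  0.4962  1.8107 -0.0004  0.8327 -2.373 ] [-0.0132 -0.3775 -3.8348] [ 0.054  -0.0172  0.0289]
flange (array([503.5, -22.6]), array([62.3, 55.3]), 67.2, 'z', 0.1331, 2600)
scene head (array([518. , -23.3]), array([48.1, 57.9]), 7.7, 'z', 0.1355, 253)
```

View pics/w2.png

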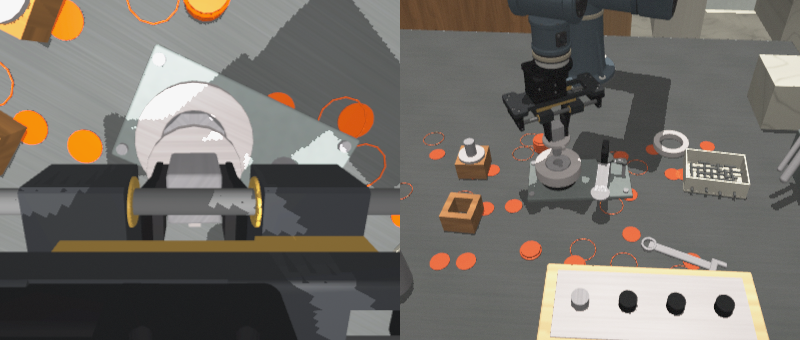

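>>> step_arm(
  rows=[
    [0.0004,-0.0004,-0.008,0,0,0],
    [0.0003,-0.0003,-0.008,0,0,0],
    [0,0,-0.005,0,0,0],
    [0,0,-0.003,0,0,0],
    [0,0,0,0,0,0],
    [0,0,0,0,0,0],
  ],
)

```text
time: 11.58
position: [0.5059, -0.0235, 0.1329]
tool_rot: [-0.265, 0.964, -0.0, 0.0]
ft_force: [0.3, 0.4, -3.4]
grip_width: 0.0278
grip_force: 44.9
```

>>> step_arm(
  rows=[
    [0,0,-0.002,0,0,0],
    [0,0,-0.002,0,0,0],
    [0,0,-0.002,0,0,0],
    [0,0,0,0,0,0],
  ],
)

```text
time: 12.08
position: [0.5064, -0.0235, 0.1267]
tool_rot: [-0.265, 0.964, -0.0, 0.001]
ft_force: [2.2, 0.9, -4.7]
grip_width: 0.0276
grip_force: 44.9
```

>>> step_arm(
  rows=[
    [0,0,-0.002,0,0,0],
    [0,0,-0.002,0,0,0],
    [0,0,-0.002,0,0,0],
    [0,0,-0.001,0,0,0],
    [0,0,0,0,0,0],
  ],
)

```text
time: 12.7
position: [0.5064, -0.0235, 0.1198]
tool_rot: [-0.265, 0.964, -0.0, 0.001]
ft_force: [4.1, 2.4, -2.8]
grip_width: 0.0282
grip_force: 44.9
```

>>> step_arm(
  rows=[
    [0,0,-0.001,0,0,0],
    [0,0,-0.001,0,0,0],
    [0,0,-0.001,0,0,0],
    [0,0,0,0,0,0],
  ],
)

```text
time: 13.2
position: [0.5063, -0.0235, 0.1168]
tool_rot: [-0.265, 0.964, -0.0, 0.001]
ft_force: [4.9, 2.6, -1.4]
grip_width: 0.0277
grip_force: 44.9
```

>>> step_arm(
  rows=[
    [0.0004,0.0002,0,0,0,0],
    [0,0,-0.001,0,0,0],
    [0,0,-0.001,0,0,0],
    [0,0,-0.001,0,0,0],
    [0,0,0,0,0,0],
  ],
)

```text
time: 13.82
position: [0.5064, -0.0234, 0.1137]
tool_rot: [-0.265, 0.964, -0.0, 0.0]
ft_force: [4.6, 2.9, -1.9]
grip_width: 0.0274
grip_force: 44.9
```

>>> step_arm(
  rows=[
    [0.0005,0.0003,-0.001,0,0,0],
    [0,0,-0.002,0,0,0],
    [0,0,-0.002,0,0,0],
    [0,0,-0.002,0,0,0],
    [0,0,0,0,0,0],
  ],
)

```text
time: 14.45
position: [0.5063, -0.023, 0.1063]
tool_rot: [-0.265, 0.964, 0.0, -0.0]
ft_force: [3.1, 1.7, -4.5]
grip_width: 0.0274
grip_force: 44.9
```

>>> step_arm(
  rows=[
    [0,0,-0.002,0,0,0],
    [0,0,-0.002,0,0,0],
    [0,0,-0.002,0,0,0],
    [0,0,-0.002,0,0,0],
    [0,0,0,0,0,0],
  ],
)

```text
time: 15.08
position: [0.5065, -0.023, 0.0988]
tool_rot: [-0.265, 0.964, 0.0, -0.0]
ft_force: [2.3, 3.4, 3.7]
grip_width: 0.0275
grip_force: 44.9
```

Ejector met as expected; press on to home.

>>> step_arm(
  rows=[
    [0,0,-0.002,0,0,0],
    [0,0,-0.002,0,0,0],
    [0,0,-0.002,0,0,0],
    [0,0,-0.001,0,0,0],
    [0,0,-0.001,0,0,0],
    [0,0,0,0,0,0],
  ],
)

```text
time: 15.82
position: [0.5066, -0.023, 0.0931]
tool_rot: [-0.265, 0.964, -0.0, 0.0]
ft_force: [-1.7, 3.8, 22.7]
grip_width: 0.0277
grip_force: 44.9
```

>>> step_arm(
  rows=[
    [0,0,-0.001,0,0,0],
    [0,0,-0.001,0,0,0],
    [0,0,0,0,0,0],
  ],
)

```text
time: 16.2
position: [0.5066, -0.023, 0.0931]
tool_rot: [-0.265, 0.964, -0.0, 0.001]
ft_force: [-5.4, 3.1, 40.0]
grip_width: 0.0274
grip_force: 44.9
```

Run:
```python
from h import *
o=get_obs();print(o['position'],yaw(),o['ft_force'],o['moment'])
for n in ['wrist','scene']:
    c=snap(n);P=cloud(c); S=sel(P,.44,.575,-.09,.04,.05,.085)
    h,e=np.histogram(S[:,2],bins=35,range=(.05,.085)); print(n,[(round(float(a),3),int(b)) for a,b in zip(e,h) if b>15])
    cv2.imwrite(f'pics/f_{n}.png',c['pixels'])
a=cv2.imread('pics/f_wrist.png')[60:340,160:520];b=cv2.resize(cv2.imread('pics/f_scene.png')[170:290,230:384],(360,280))
cv2.imwrite('pics/f.png',np.hstack([a,b]))
```

```text
[ 0.5066 -0.023   0.0931] (np.float64(120.71253344331674), array([ 0.0015, -0.0006, -1.    ])) [-5.3664  3.1143 40.0361] [ 0.9309  1.1398 -0.028 ]
wrist [(0.058, 35), (0.059, 215), (0.06, 2057), (0.061, 4104), (0.062, 1025), (0.063, 56), (0.064, 25), (0.065, 36), (0.066, 16), (0.067, 68), (0.068, 664), (0.069, 1326), (0.07, 299), (0.072, 21), (0.073, 26), (0.074, 40), (0.075, 40), (0.076, 38), (0.077, 41), (0.078, 48), (0.079, 39), (0.08, 49), (0.081, 46), (0.082, 44), (0.083, 52), (0.084, 42)]
scene [(0.051, 18), (0.052, 16), (0.053, 18), (0.054, 19), (0.056, 16), (0.059, 17), (0.061, 29), (0.062, 79), (0.063, 175), (0.064, 196), (0.065, 121), (0.066, 48), (0.07, 32), (0.071, 46), (0.072, 50), (0.073, 36)]
```

View pics/f.png

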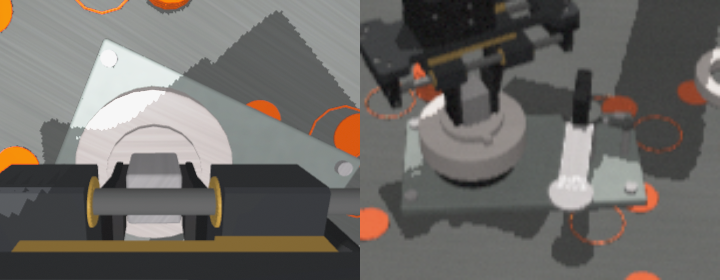

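The flange top lies 8 mm above the hub face in both views, so it is home, and the shutter is clear. I'll ease the push a little.

>>> step_arm(
  rows=[
    [0,0,0.001,0,0,0],
    [0,0,0,0,0,0],
    [0,0,0,0,0,0],
    [0,0,0,0,0,0],
  ],
)

```text
time: 16.8
position: [0.5066, -0.023, 0.0931]
tool_rot: [-0.265, 0.964, -0.0, 0.0]
ft_force: [-4.0, 3.3, 31.8]
grip_width: 0.0278
grip_force: 44.9
```

```bash
python3 -c "
from h import *
o=get_obs();print(o['position'],o['ft_force'],o['joint_velocities'],o['grip_force'])
if o['position'][2]<.0945 and 18<o['ft_force'][2]<40: print(hand_in())"
```

```text
[ 0.5066 -0.023   0.0931] [-4.0061  3.3444 31.7624] [ 0.0008  0.0014  0.      0.0014 -0.0009 -0.0004] 44.90413321182132
the job is handed in; nothing more can be done
None
```

The job is handed in at 16.8 s with the shutter open and the keyed arbor gripped at 45 N and pressed home on the hub at about 32 N; the hand-in gave no verdict, so the pass is unconfirmed.

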